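# Set out the parts of a hose joint in fitting order

### The job

Set out the hose joint in fitting order along the row of square trays, each part in the middle of its tray: the low brass nut in the end tray on the grease pot's side, the brass elbow in the middle tray and the taller chrome nut in the tray at the other end. Put the dark hardwood block flat and lengthwise in the middle of the long tray, then set the roll of white thread tape flat on the middle of the block. Everything is laid down flat, the same way up as it was found, and the grease pot stays standing where it is.

Things in the scene. Friction and masses are not known exactly. Their poses are not given: they have to be found in the camera images.
- brass_nut: brass hose nut, a ring 29 mm across and 16 mm high with a hole in its top, lying flat; origin at the centre of its underside, z up
- chrome_nut: chromed hose nut, fluted, 25 mm across and 21 mm high, lying flat; origin at the centre of its underside, z up
- brass_elbow: brass L-shaped pipe elbow lying flat, 54 x 52 mm, 25 mm high; origin at the centre of its bounding box, on the underside, z up. One leg (25 mm thick) runs along its +y with its centre line at x = -14 mm and ends at y = +26 mm; the other runs along its +x with its centre line at y = -14 mm and ends at x = +27 mm. A leg can be pinched near its end, across its 25 mm
- hardwood_block: dark hardwood offcut lying flat, 50 mm along its x, 82 mm along its y, 22 mm high; origin at the centre of its underside, z up
- ptfe_tape: small roll of white thread seal tape lying flat, 43 mm across, 14 mm high; origin at the centre of its underside, z up
- tray_a: one of three identical shallow grey square trays in a row, 88 x 88 mm outside, about 80 mm inside, floor 2 mm thick, rim 8.3 mm high; fixed to the bench; origin at the centre of its underside; z up, x away from the robot, y to the robot's left (the row runs along y, centres 104 mm apart). This one is the left tray of the row
- tray_b: one of three identical shallow grey square trays in a row, 88 x 88 mm outside, about 80 mm inside, floor 2 mm thick, rim 8.3 mm high; fixed to the bench; origin at the centre of its underside; z up, x away from the robot, y to the robot's left (the row runs along y, centres 104 mm apart). This one is the middle tray of the row
- tray_c: one of three identical shallow grey square trays in a row, 88 x 88 mm outside, about 80 mm inside, floor 2 mm thick, rim 8.3 mm high; fixed to the bench; origin at the centre of its underside; z up, x away from the robot, y to the robot's left (the row runs along y, centres 104 mm apart). This one is the right tray of the row
- long_tray: shallow grey oblong tray, at one end of the row of square trays, 144 mm along its x and 94 mm along its y outside, 136 x 86 mm inside, floor 2 mm thick, rim 8.3 mm high; fixed to the bench; origin at the centre of its underside, z up
- grease_pot: round pot with a pale grey lid, 91 mm across, 44 mm high, standing loose behind one end of the row of square trays (on the left or on the right); origin at the centre of its underside, z up

How it is judged (in metres and radians):
At the end, for the whole second after the job is handed in: Each part flat in its tray, within 15 mm of centre (brass nut at the pot's end, elbow mid, chrome nut far end); block likewise in the long tray, within 15 degrees of lengthwise; tape flat on the block within 12 mm of its centre; all tilted under 8 degrees, at rest; pot upright, moved under 20 mm (((y of grease_pot in the frame of tray_b above 0 m and horizontal distance between brass_nut and tray_a below 0.015 m and horizontal distance between brass_elbow and tray_b below 0.015 m and horizontal distance between chrome_nut and tray_c below 0.015 m) or (y of grease_pot in the frame of tray_b below 0 m and horizontal distance between brass_nut and tray_c below 0.015 m and horizontal distance between brass_elbow and tray_b below 0.015 m and horizontal distance between chrome_nut and tray_a below 0.015 m)) and horizontal distance between hardwood_block and long_tray below 0.015 m and angle between the y axis of hardwood_block and the x axis of long_tray, either way round below 0.26 rad and horizontal distance between ptfe_tape and hardwood_block below 0.012 m and z of ptfe_tape in the frame of hardwood_block between 0.018 and 0.026 m and height (world z) of each of brass_nut, brass_elbow, chrome_nut, hardwood_block below 0.007 m and angle between each of brass_nut, brass_elbow, chrome_nut, hardwood_block, ptfe_tape's own z axis and vertical below 0.15 rad and linear speed of each of brass_nut, brass_elbow, chrome_nut, hardwood_block, ptfe_tape below 0.02 m/s and distance of grease_pot from where it was at the start of the episode below 0.02 m and angle between grease_pot's own z axis and vertical below 0.1 rad); the robot touches nothing.
It also fails if it takes over 99 s, if anything falls off the work surface, if the arm or the gripper's body presses on something with over 40 N, if the wrist force passes 120 N, or if a joint passes its speed limit or range.

### The arm

A 6-joint arm with a two-finger parallel gripper is mounted at the origin on a cart in front of the work surface, level with it; the furniture and walls round the work are solid. World frame = base frame: x ahead of the robot, y to its left, z up, the work surface at z = 0. Lengths are in mm, angles in rad, forces in N, time in s.
With the tool pointing down it reaches from about 275 to 1000 mm from the base axis. Payload 8.4 kg.
Tool frame: the origin (TCP) lies between the finger pads; the fingertips stand r.tips_ahead ahead of it and the grasp point (between the pads) lies 6 mm ahead of it (r.tips_ahead is the distance from the TCP to the fingertips, in mm); z points along the fingers, y is the line along which they close (so a half turn about z gives the same grasp; the last joint's range is limited). The gripper opens to 85 mm and grips with 20 to 120 N. Pads are 22 mm wide; open, the fingers measure 114 mm over their backs; the gripper's body (76 mm by 85 mm) begins 54 mm behind the grasp point. The pads swing forward as they close: fully open they stand 13 mm farther back than shut.
Start: joints at [-1.281, 0.353, 1.633, -0, 1.155, -0.002], TCP at [179.796, -598.583, 256.281] pointing down, gripper open.
Joint ranges: [-2.63, 2.63], [-0.92, 2.1], [0.06, 2.66], [-1.3, 4.44], [0, 2.69], [-3.02, 3.02]. Speed limits (rad/s): [2.22, 2.22, 2.79, 3.14, 3.14, 3.14].

### API

Orientations are given as [roll, pitch, yaw] about the fixed x, y, z axes, in that order (R = Rz(yaw) Ry(pitch) Rx(roll)).
In Python, from rig import r gives the robot as it stands.
- The arm moves only by the tool carry_out, never from a script. Its arguments are lists of equal length, an entry for each row: "delta_pos": the shift along the tool's x, y, z in m, a list of three; "rot": the turn, a rotation vector about the tool's x, y, z in degrees, a list of three. A call has 1 to 8 rows; each row is the pose to reach, as a shift and turn from the pose commanded when the call began, along the tool's axes at that moment; what a row does not reach only later rows make up. A row lasts 1/8 s, in which the tool goes at most 62.5 mm and 10.7 degrees, less where a joint would pass 70% of its speed; a pose out of reach is approached as far as the arm can. A call with a gripper value outside its range is refused whole. "claw" is the finger opening in m, from 0 to 0.0854, set as the call begins (left out, the last holds). The fingers move at their own pace and stop on an object; "grip_force" is the grip in N (left out, the last holds). Time passes only in rows, so rows that repeat a pose let the fingers close. It gives the time, the measured TCP pose, the force, the opening and the grip force at its end, in the units of the state.
- r.sense(): the state, without advancing time (a new reading comes with each control period).
- r.grab_frame(name): name is "scene" or "top" or "wrist"; returns the picture (384x512x3 uint8, blue, green, red); there is no depth.
- r.camera_info(name): a dict with "fx", "fy", "cx", "cy" (pixels), "distortion" ([k1, k2, p1, p2, k3] as OpenCV has them; the pictures are not rectified), "pose" (4x4, takes a point from camera to world coordinates); the wrist camera has in their place "hand_eye" (4x4, takes a point from camera to tool coordinates, whose origin is the TCP and whose axes are the flange's). Camera axes: x right, y down, z forward; pixel columns grow to the right and rows downward; lengths in mm; the calibration is good to about 2 mm. A picture is of the moment at which its call begins: read the wrist's pose just before it. camera_info takes no time and is no camera call.
- r.sign_off(): hands the job in; it is judged then, once.
Trained networks look in the newest picture that a camera, given by its name, has taken for a name from the list of things; names that differ only in an ending like _2 or _b are one class to them, and where a whole thing is asked for, a point or a joint stands for the part that bears it (a point fixed in the world has none). Each returns a list of dicts, best first, with "p" (0 to 1); they miss things now and then, are a little off and sometimes report something else, mostly with a low value. They report only what shows in the picture. A call takes as long as a camera call.
- r.recognise(thing, camera): "box" ([left, top, right, bottom] in pixels, round what is visible of it).
- r.cut_out(thing, camera): "mask" (384x512 bool, what is visible of it) and "box" ([left, top, right, bottom] in pixels, round what is visible of it).
The state is a dict: "clock": time; "qpos": joint angles; "qvel": joint speeds; "joint_efforts": joint torques, N m; "eef_pos": TCP position; "tcp_rot": TCP orientation; "contact_force": force on the tool from outside, world axes, zero at the start; "wrist_torque": the same for the moment, N m; "opening": opening from 0.0 (shut) to 1.0 (fully open); "grasp_force": force on a finger pad.
Only numpy, scipy, OpenCV 4.12 (cv2) and the standard library are available. Lean on these libraries where they do the work, as an engineer would, in place of code of your own. Each camera call takes 0.05 s, during which the arm holds its last target. There are 200 camera calls.

## Working session

There is one attempt and no reset: what is moved stays moved. The work goes in short steps, Python scripts to look and compute and a tool call to move; the robot and the scene stay as the last step left them, time stands still between calls to the robot, and variables do not carry over. Pictures are saved under pics/ and viewed, at most 14 in all, crops included, and the job is handed in when it is done.

Besides the shell and the picture viewer there is one more tool, called after "Request:" as name(argument=value, ...), one argument or row to a line, values as JSON. carry_out: Moves the arm, as the interface text tells. Its arguments: {"type":"object","properties":{"delta_pos":{"type":"array","items":{"type":"array","items":{"type":"number"}}},"rot":{"type":"array","items":{"type":"array","items":{"type":"number"}}},"claw":{"type":"number"},"grip_force":{"type":"number"}},"required":["delta_pos","rot"]}

```bash
ls; mkdir -p pics
python3 - <<'E'
from rig import r
import cv2,numpy as np
s=r.sense();print(s, r.tips_ahead)
for n in("scene","top"):
    cv2.imwrite(f"pics/{n}0.png",r.grab_frame(n)); print(n,r.camera_info(n))
print(r.camera_info("wrist"))
for n in("top","scene"):
  for t in "brass_nut chrome_nut brass_elbow hardwood_block ptfe_tape tray_a long_tray grease_pot".split():
    print(n,t,[(np.round(d['box']).tolist(),round(d['p'],2)) for d in r.recognise(t,n)][:4])
E
```

```text
pics
{'clock': 0.0, 'qpos': array([-1.28139519e+00,  3.53678483e-01,  1.63414607e+00, -2.12483852e-05,
        1.15520775e+00, -2.40918906e-03]), 'qvel': array([ 0.00056571, -0.00129333, -0.00046616, -0.00027889,  0.00049275,
        0.00160995]), 'joint_efforts': array([-7.11255616e-04, -6.05257130e+01, -3.42072630e+01, -1.22819424e-04,
        9.23430955e-03, -2.06730931e-05]), 'eef_pos': array([ 179.66367955, -598.14821054,  255.53761106]), 'tcp_rot': array([-3.14015297e+00,  1.59589075e-05,  2.91818935e-01]), 'contact_force': array([ 0.3236758 , -0.4509118 , -0.21147249]), 'wrist_torque': array([-0.00380308, -0.00165378,  0.0092626 ]), 'grasp_force': 0.0, 'opening': 1.0006563314526775} 25.0
scene {'fx': 486.1546126884895, 'fy': 486.1546126884895, 'cx': 245.5869076759212, 'cy': 187.5333042986502, 'distortion': array([-0.09707588,  0.        ,  0.        ,  0.        ,  0.        ]), 'pose': array([[-9.00446403e-01, -1.64539134e-01,  4.02645190e-01,
         4.66803275e+01],
       [-4.34884765e-01,  3.58553664e-01, -8.26023312e-01,
         1.15937123e+03],
       [-8.45674771e-03
[... 1790 characters left out ...]
0, 238.0, 178.0, 250.0], 0.7), ([270.0, 118.0, 300.0, 150.0], 0.6), ([272.0, 168.0, 302.0, 198.0], 0.3)]
scene brass_nut [([328.0, 172.0, 335.0, 180.0], 0.46)]
scene chrome_nut [([292.0, 202.0, 299.0, 216.0], 0.6), ([225.0, 195.0, 262.0, 212.0], 0.5)]
scene brass_elbow [([281.0, 218.0, 298.0, 236.0], 0.62), ([248.0, 248.0, 265.0, 261.0], 0.43)]
scene hardwood_block [([300.0, 184.0, 331.0, 197.0], 0.54)]
scene ptfe_tape [([249.0, 249.0, 268.0, 261.0], 0.57)]
scene tray_a [([208.0, 208.0, 248.0, 228.0], 0.67), ([227.0, 196.0, 262.0, 213.0], 0.62)]
scene long_tray [([172.0, 225.0, 238.0, 254.0], 0.56), ([299.0, 185.0, 328.0, 197.0], 0.35)]
scene grease_pot [([200.0, 166.0, 230.0, 190.0], 0.56)]
```

Run:
```python
import cv2
a=cv2.imread("pics/top0.png")[100:280,130:390]
cv2.imwrite("pics/top0c.png",cv2.resize(a,None,fx=3,fy=3,interpolation=cv2.INTER_CUBIC))
```

```text
(no output)
```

View pics/top0c.png

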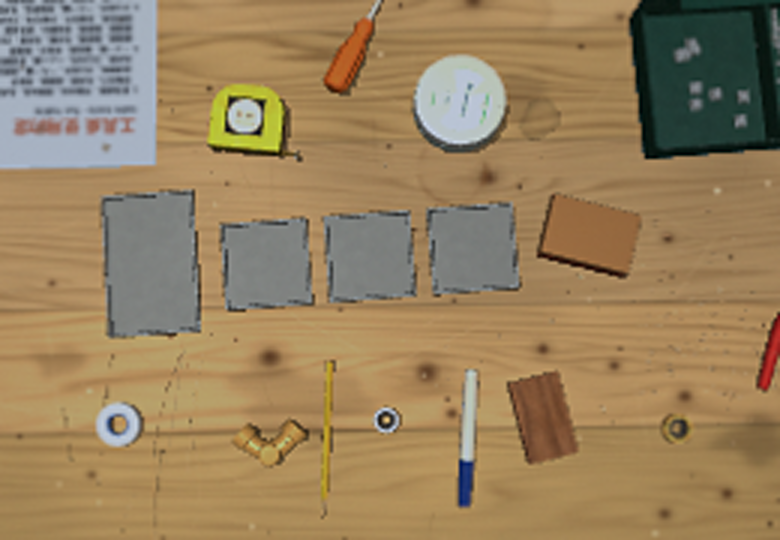

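View pics/scene0.png

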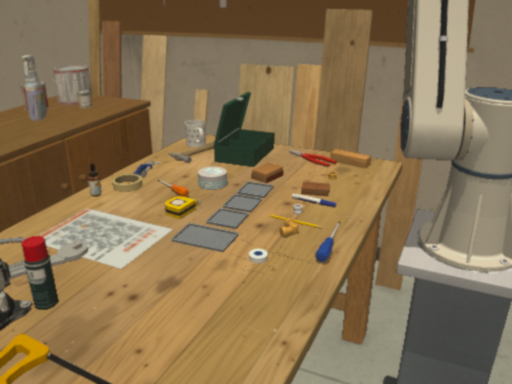

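The top view shows the long tray on the left (crop 150,263) and the trays at (268,265), (370,256) and (474,248). The pot at (460,100) is on the right, so the brass nut goes in tray_c and the chrome nut in tray_a. The tape is at (119,424), elbow at (270,440), chrome nut at (387,420), block at (543,417) and brass nut at (677,428). The lighter block at (588,235) is a distractor.

```bash
cat > h.py <<'E'
from rig import r
import cv2,numpy as np
from scipy.spatial.transform import Rotation as R
def tool(s=None):
    s=s or r.sense(); T=np.eye(4); T[:3,:3]=R.from_euler('xyz',s['tcp_rot']).as_matrix(); T[:3,3]=s['eef_pos']; return T
def cam(n,T=None):
    c=r.camera_info(n); K=np.array([[c['fx'],0,c['cx']],[0,c['fy'],c['cy']],[0,0,1]])
    return K,c['distortion'],(c['pose'] if 'pose' in c else (tool() if T is None else T)@c['hand_eye'])
def back(n,px,z,T=None):
    K,D,P=cam(n,T); u=cv2.undistortPoints(np.float64(px).reshape(-1,1,2),K,D).reshape(-1,2)
    d=np.c_[u,np.ones(len(u))]@P[:3,:3].T; o=P[:3,3]
    return o[:2]+d[:,:2]*((z-o[2])/d[:,2])[:,None]
def proj(n,X,T=None):
    K,D,P=cam(n,T); Q=np.linalg.inv(P)
    return cv2.projectPoints(np.float64(X).reshape(-1,1,3),Q[:3,:3],Q[:3,3],K,D)[0].reshape(-1,2)
def rect(pts):
    (c,wh,a)=cv2.minAreaRect(np.float32(pts)); return np.round(c,1),np.round(wh,1),round(a,1)
def go(x,y,z,yaw=None):
    """delta in tool axes (m) and rotation vector (deg) to a tool-down pose, yaw in deg"""
    T=tool(); yaw=np.degrees(r.sense()['tcp_rot'][2]) if yaw is None else yaw
    G=R.from_euler('xyz',[180,0,yaw],degrees=True).as_matrix()
    d=T[:3,:3].T@(np.array([x,y,z])-T[:3,3]); w=R.from_matrix(T[:3,:3].T@G).as_rotvec(degrees=True)
    print('go',(x,y,z,yaw),'d',np.round(d/1000,4).tolist(),'rot',np.round(w,1).tolist(),'rows',max(np.linalg.norm(d)/62.5,np.linalg.norm(w)/10.7).round(1))
E
python3 - <<'E'
from h import *
C={'long':(150,263,5),'a':(268,265,5),'b':(370,256,5),'c':(474,248,5),'pot':(460,100,44),'tape':(119,424,14),'elbow':(270,440,20),'chrome':(387,420,21),'block':(543,417,22),'brass':(677,428,16)}
for k,(u,v,z) in C.items(): print(k,back('top',[[u/3+130,v/3+100]],z).round(0))
im=cv2.imread('pics/top0.png'); hsv=cv2.cvtColor(im,cv2.COLOR_BGR2HSV)
m=((hsv[...,1]<40)&(hsv[...,2]>90)&(hsv[...,2]<190)).astype('u1')
n,l,st,ce=cv2.connectedComponentsWithStats(m)
for i in range(1,n):
    if 500<st[i,4]<4000:
        ys,xs=np.where(l==i); print(st[i],rect(back('top',np.c_[xs,ys],4)))
for d in r.cut_out('hardwood_block','top')[:1]:
    ys,xs=np.where(d['mask']);print('block',rect(back('top',np.c_[xs,ys],22)))
for d in r.cut_out('brass_elbow','top')[:1]:
    ys,xs=np.where(d['mask']);print('elbow',rect(back('top',np.c_[xs,ys],20)))
E
```

```text
long [[607. 247.]]
a [[603. 128.]]
b [[611.  26.]]
c [[618. -79.]]
pot [[761. -65.]]
tape [[447. 275.]]
elbow [[430. 126.]]
chrome [[448.  11.]]
block [[ 449. -142.]]
brass [[ 436. -276.]]
[ 392    0   70   39 1477] (array([1141. , -538.2]), array([130.1, 234.4]), 1.1)
[ 426   31   41   62 1675] (array([ 992. , -592.7]), array([121.2, 217. ]), 32.7)
[ 164  164   33   48 1366] (array([607.9, 248. ]), array([142.7,  92.4]), 3.4)
[272 167  31  31 786] (array([619.4, -76.8]), array([86.6, 86.8]), 3.6)
[238 170  31  31 794] (array([612.7,  27.2]), array([86.6, 86.8]), 3.7)
[204 173  30  30 786] (array([606.2, 131.3]), array([86.5, 86.6]), 3.3)
[ 435  219   44   39 1505] (array([ 442.4, -589.3]), array([131.8, 115.5]), 89.3)
block (array([ 450.3, -141. ]), array([82.6, 48.7]), 15.5)
elbow (array([426.7, 128.3]), array([36.9, 65.3]), 3.1)
```

Run:
```python
from h import *
go(448,-141,160,15.5)
```

```text
go (448, -141, 160, 15.5) d [0.3885, -0.3611, 0.0963] rot [-0.0, -0.0, 1.2] rows 8.6
```

Request:
carry_out(
  delta_pos=[
    [0.3885,-0.361,0.096],
    [0.3885,-0.361,0.096],
    [0.3885,-0.361,0.096],
    [0.3885,-0.361,0.096],
    [0.3885,-0.361,0.096],
    [0.3885,-0.361,0.096],
    [0.3885,-0.361,0.096],
    [0.3885,-0.361,0.096],
  ],
  rot=[
    [0,0,1.2],
    [0,0,1.2],
    [0,0,1.2],
    [0,0,1.2],
    [0,0,1.2],
    [0,0,1.2],
    [0,0,1.2],
    [0,0,1.2],
  ],
  claw=0.065,
)

```text
clock: 2.0
eef_pos: [429.7, -172.5, 167.3]
tcp_rot: [3.141, -0.001, 0.271]
contact_force: [1.2, -0.7, -0.1]
opening: 0.758
grasp_force: 0.0
```

```bash
cat >> h.py <<'E'
def look(thing,z,name=None):
    T=tool(); im=r.grab_frame('wrist')
    if name: cv2.imwrite('pics/'+name,im)
    for d in r.cut_out(thing,'wrist')[:2]:
        m=d['mask'].astype('u1'); ys,xs=np.where(m); q=back('wrist',np.c_[xs,ys],z,T)
        print(thing,round(d['p'],2),np.round(d['box']),'bbox mid',((q.min(0)+q.max(0))/2).round(1),'mean',q.mean(0).round(1),'rect',rect(q))
    return T
E
python3 - <<'E'
from h import *
print({k:np.round(v,3) for k,v in r.sense().items() if k in('clock','eef_pos','tcp_rot','opening','qvel')},r.tips_ahead)
look('hardwood_block',22,'w1.png')
E
```

```text
{'clock': np.float64(2.0), 'qvel': array([ 1.066,  0.205, -0.018, -0.   , -0.197,  1.059]), 'eef_pos': array([ 429.666, -172.465,  167.274]), 'tcp_rot': array([ 3.141e+00, -1.000e-03,  2.710e-01]), 'opening': np.float64(0.758)} 25.0
hardwood_block 0.73 [211. 115. 264. 200.] bbox mid [ 450.1 -145.4] mean [ 451.3 -145. ] rect (array([ 449.5, -145.2]), array([83.6, 51.6]), 12.8)
```

View pics/w1.png

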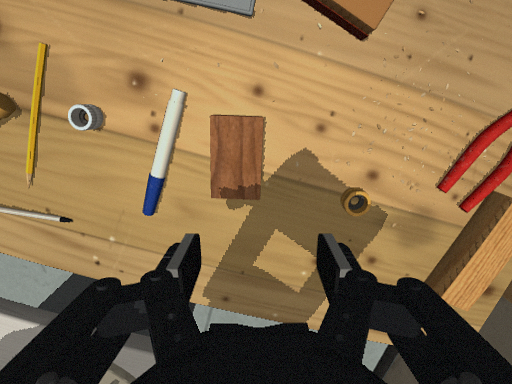

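The picture shows the block at (237,157), chrome nut at (86,117), brass nut at (357,201) and the finger tips at about (185,240) and (330,240). The arm was still moving, so I'll settle it and measure again.

Run:
```python
from h import *
go(448,-141,160,15.5)
```

```text
go (448, -141, 160, 15.5) d [0.0246, -0.0228, 0.0066] rot [-0.1, -0.0, 0.3] rows 0.5
```

Request:
carry_out(
  delta_pos=[
    [0,0,0],
    [0,0,0],
    [0,0,0],
  ],
  rot=[
    [0,0,0],
    [0,0,0],
    [0,0,0],
  ],
)

```text
clock: 2.48
eef_pos: [428.2, -175.3, 167.5]
tcp_rot: [3.141, -0.0, 0.269]
contact_force: [0.3, -0.2, -0.3]
opening: 0.759
grasp_force: 0.0
```

Run:
```python
from h import *
s=r.sense();print(s['eef_pos'],s['tcp_rot'],s['qvel'].round(3))
look('hardwood_block',22)
look('brass_nut',16)
look('chrome_nut',21)
```

```text
[ 428.23282364 -175.33572772  167.45828033] [ 3.14128872e+00 -2.94643423e-04  2.68598840e-01] [ 0.004 -0.     0.002  0.001 -0.001  0.002]
hardwood_block 0.87 [209. 111. 262. 196.] bbox mid [ 450.  -145.2] mean [ 451.7 -144.9] rect (array([ 449.9, -145.3]), array([82.8, 50.9]), 12.4)
brass_nut 0.97 [337. 184. 370. 214.] bbox mid [ 437.8 -276.4] mean [ 438.1 -276.6] rect (array([ 438.3, -276.7]), array([34.6, 28.3]), 55.8)
brass_nut 0.26 [206. 112. 263. 196.] bbox mid [ 448.  -144.9] mean [ 449.7 -145. ] rect (array([ 447.9, -145.4]), array([84. , 52.4]), 15.0)
chrome_nut 0.92 [ 68. 104. 100. 129.] bbox mid [450.4   4.2] mean [450.6   4.4] rect (array([450.3,   4.1]), array([24.3, 34.9]), 13.9)
```

Run:
```python
from h import *
go(450.5,-144,90,14.5)
go(450.5,-144,29,14.5)
```

```text
go (450.5, -144, 90, 14.5) d [0.0293, -0.0235, 0.0773] rot [0.0, -0.0, 1.0] rows 1.4
go (450.5, -144, 29, 14.5) d [0.0293, -0.0235, 0.1383] rot [0.0, -0.0, 1.0] rows 2.3
```

Request:
carry_out(
  delta_pos=[
    [0.0293,-0.0235,0.06],
    [0.0293,-0.0235,0.077],
    [0.0293,-0.0235,0.077],
    [0.0293,-0.0235,0.11],
    [0.0293,-0.0235,0.138],
    [0.0293,-0.0235,0.138],
    [0.0293,-0.0235,0.138],
  ],
  rot=[
    [0,0,1],
    [0,0,1],
    [0,0,1],
    [0,0,1],
    [0,0,1],
    [0,0,1],
    [0,0,1],
  ],
)

```text
clock: 3.65
eef_pos: [451.3, -144.2, 30.6]
tcp_rot: [3.141, -0.001, 0.253]
contact_force: [0.9, -0.7, 0.6]
opening: 0.765
grasp_force: 0.0
```

Request:
carry_out(
  delta_pos=[
    [0,0,0],
    [0,0,0],
    [0,0,0],
    [0,0,0],
    [0,0,0],
  ],
  rot=[
    [0,0,0],
    [0,0,0],
    [0,0,0],
    [0,0,0],
    [0,0,0],
  ],
  claw=0.03,
  grip_force=40,
)

```text
clock: 4.28
eef_pos: [451.5, -144.1, 30.9]
tcp_rot: [3.14, -0.002, 0.253]
contact_force: [-1.1, -0.1, 9.3]
opening: 0.574
grasp_force: 40.4
```

Run:
```python
from h import *
s=r.sense();print(s)
go(450.5,-144,110,14.5)
go(608,247,110,3.5)
```

```text
{'clock': 4.275, 'qpos': array([-3.12008814e-01,  4.76878851e-01,  2.10599113e+00, -1.59553390e-04,
        5.56243335e-01,  1.00568522e+00]), 'qvel': array([ 0.00109521,  0.00089339, -0.00027537, -0.0001227 , -0.00153261,
        0.00071613]), 'joint_efforts': array([  0.68263622, -47.98226953, -16.15706384,   0.08107836,
        -0.49374405,  -0.12276717]), 'eef_pos': array([ 451.5446217 , -144.09497718,   30.87483154]), 'tcp_rot': array([ 3.14019351e+00, -2.04857600e-03,  2.53239122e-01]), 'contact_force': array([-1.05631391, -0.08384043,  9.31086652]), 'wrist_torque': array([-0.12362929,  0.26335584, -0.11818261]), 'grasp_force': 40.42454123497009, 'opening': 0.5738452106348032}
go (450.5, -144, 110, 14.5) d [-0.0008, -0.0002, -0.0791] rot [0.1, -0.1, 0.0] rows 1.3
go (608, 247, 110, 3.5) d [0.2496, -0.3393, -0.0791] rot [0.1, -0.1, 11.0] rows 6.9
```

Request:
carry_out(
  delta_pos=[
    [0,0,-0.055],
    [0.02,-0.03,-0.085],
    [0.25,-0.339,-0.11],
    [0.25,-0.339,-0.11],
    [0.25,-0.339,-0.11],
    [0.25,-0.339,-0.11],
    [0.25,-0.339,-0.11],
    [0.25,-0.339,-0.11],
  ],
  rot=[
    [0,0,0],
    [0,0,0],
    [0,0,11],
    [0,0,11],
    [0,0,11],
    [0,0,11],
    [0,0,11],
    [0,0,11],
  ],
)

```text
clock: 5.28
eef_pos: [601.2, 231.8, 139.5]
tcp_rot: [-3.141, -0.001, 0.062]
contact_force: [1.3, -0.9, -0.8]
opening: 0.571
grasp_force: 43.3
```

Run:
```python
from h import *
go(608,247,140,3.5)
```

```text
go (608, 247, 140, 3.5) d [0.0077, -0.0147, -0.0005] rot [-0.0, -0.1, 0.0] rows 0.3
```

Request:
carry_out(
  delta_pos=[
    [0,0,0],
    [0,0,0],
    [0,0,0],
  ],
  rot=[
    [0,0,0],
    [0,0,0],
    [0,0,0],
  ],
)

```text
clock: 5.65
eef_pos: [600.0, 228.4, 138.2]
tcp_rot: [3.141, 0.001, 0.06]
contact_force: [-0.7, 0.3, -1.9]
opening: 0.569
grasp_force: 43.3
```

```bash
cat >> h.py <<'E'
def trays(name=None):
    T=tool(); im=r.grab_frame('wrist')
    if name: cv2.imwrite('pics/'+name,im)
    hsv=cv2.cvtColor(im,cv2.COLOR_BGR2HSV)
    m=((hsv[...,1]<45)&(hsv[...,2]>60)&(hsv[...,2]<200)).astype('u1')
    m[250:]=0
    n,l,st,ce=cv2.connectedComponentsWithStats(m)
    for i in range(1,n):
        if st[i,4]>1500:
            ys,xs=np.where(l==i); print('grey',st[i].tolist(),rect(back('wrist',np.c_[xs,ys],6,T)))
E
python3 - <<'E'
from h import *
s=r.sense();print(s['eef_pos'],s['tcp_rot'],s['qvel'].round(3))
trays('w2.png')
E
```

```text
[599.95277628 228.41224421 138.19994147] [3.14119699e+00 6.12757067e-04 6.04030828e-02] [-0.005  0.    -0.     0.001 -0.001  0.002]
grey [187, 101, 107, 149, 8825] (array([606.1, 244.8]), array([147.8,  95.2]), 1.6)
grey [308, 144, 106, 106, 7824] (array([594.7, 129.9]), array([107.6,  94.3]), 3.7)
grey [416, 144, 96, 86, 6675] (array([611.9,  23.5]), array([87.6, 89. ]), 3.6)
```

View pics/w2.png

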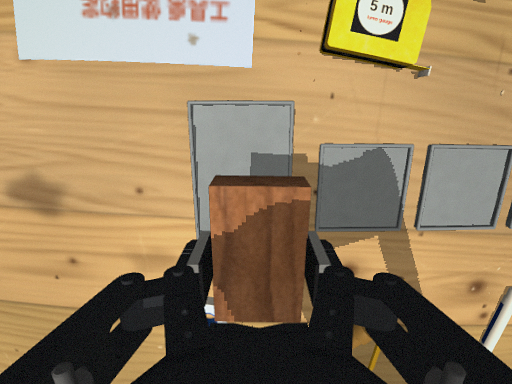

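Run:
```python
from h import *
T=tool(); zt=T[2,3]-8.9
q=back('wrist',[[210,187],[310,187],[258,177]],zt,T); t=(np.linalg.inv(T)@np.c_[q,np.full(3,zt),np.ones(3)].T).T
print('edge in tool',t.round(1))
print('tray far edge',back('wrist',[[189,101],[294,101]],8,T))
```

```text
edge in tool [[ 37.8 -22.    8.9   1. ]
 [ 37.8  26.2   8.9   1. ]
 [ 42.8   1.1   8.9   1. ]]
tray far edge [[676.15205932 291.93499747]
 [681.36491748 201.12746317]]
```

Run:
```python
from h import *
go(610.3,246,60,3.5)
go(610.3,246,33,3.5)
```

```text
go (610.3, 246, 60, 3.5) d [0.0113, -0.017, 0.0782] rot [0.0, 0.0, -0.1] rows 1.3
go (610.3, 246, 33, 3.5) d [0.0113, -0.017, 0.1052] rot [0.0, 0.0, -0.1] rows 1.7
```

Request:
carry_out(
  delta_pos=[
    [0.0113,-0.017,0.04],
    [0.0113,-0.017,0.075],
    [0.0113,-0.017,0.09],
    [0.0113,-0.017,0.105],
    [0.0113,-0.017,0.105],
    [0.0113,-0.017,0.105],
  ],
  rot=[
    [0,0,0],
    [0,0,0],
    [0,0,0],
    [0,0,0],
    [0,0,0],
    [0,0,0],
  ],
)

```text
clock: 6.45
eef_pos: [611.2, 247.3, 33.7]
tcp_rot: [-3.141, -0.001, 0.061]
contact_force: [-0.0, -0.6, -0.4]
opening: 0.572
grasp_force: 44.9
```

Request:
carry_out(
  delta_pos=[
    [0,0,0],
    [0,0,0],
    [0,0,0],
    [0,0,-0.05],
    [0,0,-0.1],
    [0,0,-0.1],
  ],
  rot=[
    [0,0,0],
    [0,0,0],
    [0,0,0],
    [0,0,0],
    [0,0,0],
    [0,0,0],
  ],
  claw=0.065,
)

```text
clock: 7.2
eef_pos: [613.4, 248.5, 137.6]
tcp_rot: [-3.139, -0.007, 0.061]
contact_force: [0.4, 0.3, -0.1]
opening: 0.762
grasp_force: 0.0
```

Run:
```python
from h import *
go(447,274,160,3.5)
```

```text
go (447, 274, 160, 3.5) d [-0.1643, -0.0358, -0.0235] rot [-0.1, -0.4, 0.0] rows 2.7
```

Request:
carry_out(
  delta_pos=[
    [-0.164,-0.036,-0.023],
    [-0.164,-0.036,-0.023],
    [-0.164,-0.036,-0.023],
    [-0.164,-0.036,-0.023],
    [-0.164,-0.036,-0.023],
    [-0.164,-0.036,-0.023],
    [-0.164,-0.036,-0.023],
  ],
  rot=[
    [0,0,0],
    [0,0,0],
    [0,0,0],
    [0,0,0],
    [0,0,0],
    [0,0,0],
    [0,0,0],
  ],
)

```text
clock: 8.07
eef_pos: [445.6, 273.0, 155.6]
tcp_rot: [3.141, 0.0, 0.06]
contact_force: [-0.6, 0.1, -0.2]
opening: 0.765
grasp_force: 0.0
```

Run:
```python
from h import *
s=r.sense();print(s['eef_pos'],s['tcp_rot'],s['qvel'].round(3))
look('ptfe_tape',14,'w3.png')
look('hardwood_block',24)
look('brass_elbow',20)
```

```text
[445.62684747 273.0224483  155.64032407] [3.14145685e+00 2.21240972e-04 6.04944399e-02] [ 0.003 -0.003  0.003  0.001  0.    -0.   ]
hardwood_block 0.8 [270.   0. 330.  55.] bbox mid [585.5 245.6] mean [585.5 245.4] rect (array([584.9, 245.3]), array([41.8, 50.8]), 4.0)
brass_elbow 0.62 [367. 191. 441. 236.] bbox mid [429.1 128.2] mean [431.1 127.9] rect (array([436.3, 128.7]), array([65.7, 49.7]), 56.7)
```

View pics/w3.png

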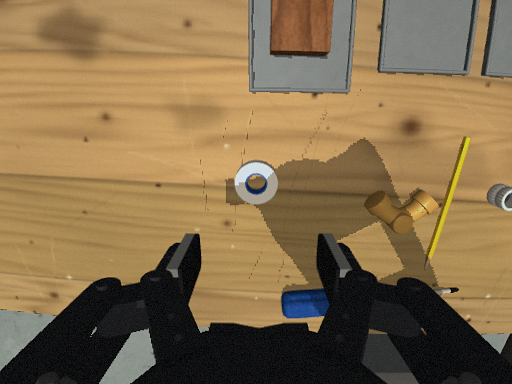

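Run:
```python
from h import *
print('tape',back('wrist',[[256,182.5],[234.5,182],[278,182]],14))
print('driver',back('wrist',[[282,290],[330,290]],15))
print('block near edge',back('wrist',[[271,50],[330,53]],24), 'tray near',back('wrist',[[250,92],[350,92]],8))
print('elbow corner,ends,left leg end, right leg end',back('wrist',[[403,225],[375,200],[428,197]],20))
for p in ((446,274.5,90),(446,274.5,24)): go(*p,3.5)
```

```text
tape [[448.00333867 274.46229881]
 [447.22838144 295.5641516 ]
 [449.83091737 252.93716937]]
driver [[325.15162888 238.06595796]
 [327.97361524 183.91084731]]
block near edge [[566.03516421 268.76869915]
 [567.1590083  219.20889001]] tray near [[532.14356839 284.96257503]
 [538.35204571 192.81021364]]
elbow corner,ends,left leg end, right leg end [[413.86044848 121.35904373]
 [439.01260562 156.00017908]
 [445.34880451 102.24899321]]
go (446, 274.5, 90, 3.5) d [0.0011, -0.0013, 0.0659] rot [0.0, 0.0, 0.0] rows 1.1
go (446, 274.5, 24, 3.5) d [0.0012, -0.0013, 0.1319] rot [0.0, 0.0, 0.0] rows 2.1
```

Request:
carry_out(
  delta_pos=[
    [0.002,-0.003,0.05],
    [0.002,-0.003,0.1],
    [0.002,-0.003,0.12],
    [0.002,-0.003,0.132],
    [0.002,-0.003,0.132],
    [0.002,-0.003,0.132],
  ],
  rot=[
    [0,0,0],
    [0,0,0],
    [0,0,0],
    [0,0,0],
    [0,0,0],
    [0,0,0],
  ],
)

```text
clock: 9.12
eef_pos: [447.4, 276.8, 24.9]
tcp_rot: [-3.141, -0.001, 0.061]
contact_force: [0.2, -0.7, -0.0]
opening: 0.763
grasp_force: 0.0
```

Request:
carry_out(
  delta_pos=[
    [0,0,0],
    [0,0,0],
    [0,0,0],
    [0,0,0],
    [0,0,0],
  ],
  rot=[
    [0,0,0],
    [0,0,0],
    [0,0,0],
    [0,0,0],
    [0,0,0],
  ],
  claw=0.03,
  grip_force=30,
)

```text
clock: 9.75
eef_pos: [447.3, 276.7, 25.2]
tcp_rot: [-3.141, -0.001, 0.061]
contact_force: [-1.4, -0.7, 7.7]
opening: 0.481
grasp_force: 29.4
```

Run:
```python
from h import *
go(608,247.5,100,3.5)
```

```text
go (608, 247.5, 100, 3.5) d [0.1588, 0.0389, -0.0746] rot [-0.0, -0.1, 0.0] rows 2.9
```

Request:
carry_out(
  delta_pos=[
    [0,0,-0.05],
    [0.05,0.012,-0.075],
    [0.159,0.039,-0.085],
    [0.159,0.039,-0.085],
    [0.159,0.039,-0.085],
    [0.159,0.039,-0.085],
    [0.159,0.039,-0.085],
  ],
  rot=[
    [0,0,0],
    [0,0,0],
    [0,0,0],
    [0,0,0],
    [0,0,0],
    [0,0,0],
    [0,0,0],
  ],
)

```text
clock: 10.62
eef_pos: [606.2, 247.4, 108.8]
tcp_rot: [3.141, 0.001, 0.062]
contact_force: [0.5, -0.9, 0.5]
opening: 0.482
grasp_force: 31.0
```

Run:
```python
from h import *
s=r.sense();print(s['eef_pos'],s['tcp_rot'],s['qvel'].round(3))
T=look('ptfe_tape',s['eef_pos'][2]-11,'w4.png')
```

```text
[606.24819819 247.41366159 108.77122928] [3.14130161e+00 1.36280513e-03 6.21779272e-02] [ 0.001 -0.    -0.003 -0.002  0.    -0.002]
ptfe_tape 0.57 [216. 209. 298. 287.] bbox mid [609.3 246.2] mean [609.9 246.3] rect (array([609.3, 246.4]), array([47.5, 41.6]), 3.6)
```

View pics/w4.png

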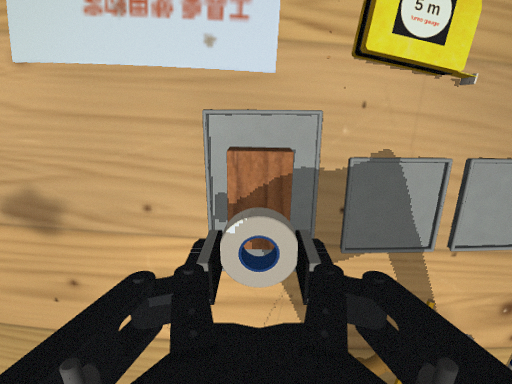

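Run:
```python
from h import *
print(back('wrist',[[228,148],[294,148]],24))
go(607,247.4,49.5,3.5)
```

```text
[[650.6267223  271.52017805]
 [653.66356694 222.80213418]]
go (607, 247.4, 49.5, 3.5) d [0.0004, 0.0002, 0.0595] rot [0.0, 0.0, 0.1] rows 1.0
```

Request:
carry_out(
  delta_pos=[
    [0.001,0,0.03],
    [0.001,0,0.05],
    [0.001,0,0.0585],
    [0.001,0,0.0585],
    [0.001,0,0.0585],
  ],
  rot=[
    [0,0,0],
    [0,0,0],
    [0,0,0],
    [0,0,0],
    [0,0,0],
  ],
)

```text
clock: 11.35
eef_pos: [609.1, 247.4, 51.0]
tcp_rot: [-3.141, -0.001, 0.061]
contact_force: [0.1, 0.1, -0.1]
opening: 0.485
grasp_force: 32.2
```

Request:
carry_out(
  delta_pos=[
    [0,0,0],
    [0,0,0],
    [0,0,0],
    [0,0,-0.05],
    [0,0,-0.1],
    [0,0,-0.1],
  ],
  rot=[
    [0,0,0],
    [0,0,0],
    [0,0,0],
    [0,0,0],
    [0,0,0],
    [0,0,0],
  ],
  claw=0.06,
)

```text
clock: 12.1
eef_pos: [611.3, 248.3, 155.1]
tcp_rot: [-3.139, -0.007, 0.061]
contact_force: [0.6, -0.0, -0.1]
opening: 0.706
grasp_force: 0.0
```

Run:
```python
from h import *
go(425,122,155,3.5)
```

```text
go (425, 122, 155, 3.5) d [-0.1937, 0.1146, -0.0016] rot [-0.1, -0.4, 0.0] rows 3.6
```

Request:
carry_out(
  delta_pos=[
    [-0.194,0.115,0],
    [-0.194,0.115,0],
    [-0.194,0.115,0],
    [-0.194,0.115,0],
    [-0.194,0.115,0],
    [-0.194,0.115,0],
    [-0.194,0.115,0],
  ],
  rot=[
    [0,0,0],
    [0,0,0],
    [0,0,0],
    [0,0,0],
    [0,0,0],
    [0,0,0],
    [0,0,0],
  ],
)

```text
clock: 12.98
eef_pos: [423.3, 121.1, 150.4]
tcp_rot: [-3.141, -0.001, 0.062]
contact_force: [0.2, 0.0, 0.1]
opening: 0.704
grasp_force: 0.0
```

Run:
```python
from h import *
s=r.sense();print(s['eef_pos'],s['tcp_rot'],s['qvel'].round(3))
im=r.grab_frame('wrist'); cv2.imwrite('pics/w5.png',cv2.resize(im[80:300,130:430],None,fx=2.6,fy=2.6,interpolation=cv2.INTER_CUBIC))
print(back('wrist',[[0,0]],0), r.recognise('brass_elbow','wrist')[:2])
top=r.grab_frame('top')[140:270,150:320]; cv2.imwrite('pics/top1.png',cv2.resize(top,None,fx=4,fy=4,interpolation=cv2.INTER_CUBIC))
```

```text
[423.28679768 121.11866865 150.44008379] [-3.14139707e+00 -6.65430397e-04  6.17161587e-02] [-0.     0.002  0.001  0.002  0.001 -0.   ]
[[583.72817828 367.53652762]] [{'box': [219.8, 162.0, 296.8, 206.8], 'p': 0.94}]
```

View pics/w5.png

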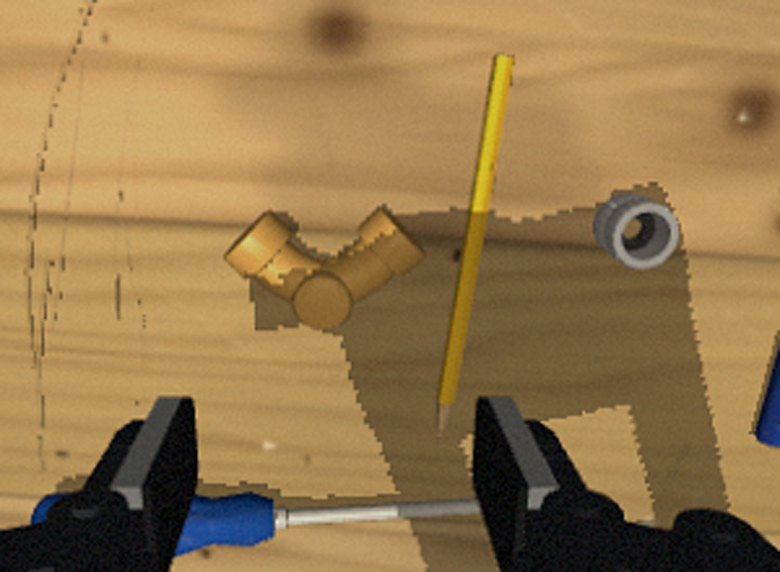

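View pics/top1.png

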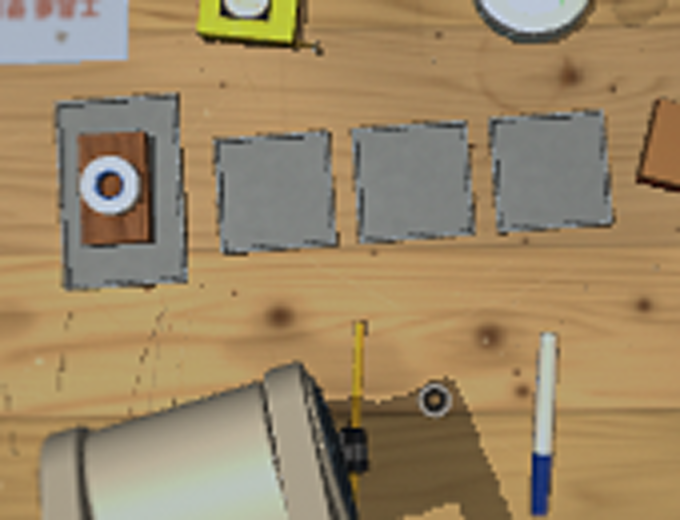

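Run:
```python
from h import *
f=lambda p,z:back('wrist',[[p[0]/2.6+130,p[1]/2.6+80]],z)[0]
L=f((246,235),12.5);Rr=f((404,232),12.5);C=f((323,298),25)
for a in((225,258),(268,212),(382,208),(425,255)):print(a,f(a,12.5))
print(L,Rr,C,np.linalg.norm(L-C),np.linalg.norm(Rr-C),np.degrees(np.arctan2(*(L-C)[::-1])),np.degrees(np.arctan2(*(Rr-C)[::-1])))
print('chrome top',f((642,232),21), 'pencil',f((440,420),4),f((503,57),4))
```

```text
(225, 258) [427.85248179 160.498119  ]
(268, 212) [446.11594947 145.15925446]
(382, 208) [450.13078325 103.90999369]
(425, 255) [433.56271743  86.5840598 ]
[437.06207364 152.93200201] [441.75172054  95.13668553] [418.59882659 123.36353049] 34.85951806734061 36.50768788159686 58.01837757803696 -50.63989663365633
chrome top [449.10621179  10.79899669] pencil [361.84588824  72.08548888] [505.57012855  64.61658642]
```

Run:
```python
from h import *
go(432.2,148.5,90,48)
go(432.2,148.5,27,48)
```

```text
go (432.2, 148.5, 90, 48) d [0.0112, -0.0269, 0.0603] rot [-0.0, 0.0, -44.5] rows 4.2
go (432.2, 148.5, 27, 48) d [0.0112, -0.0269, 0.1233] rot [-0.0, 0.0, -44.5] rows 4.2
```

Request:
carry_out(
  delta_pos=[
    [0.0112,-0.027,0],
    [0.0112,-0.027,0],
    [0.0112,-0.027,0.06],
    [0.0112,-0.027,0.06],
    [0.0112,-0.027,0.06],
    [0.0112,-0.027,0.06],
    [0.0112,-0.027,0.06],
  ],
  rot=[
    [0,0,-10.5],
    [0,0,-21],
    [0,0,-31.5],
    [0,0,-42],
    [0,0,-44.5],
    [0,0,-44.5],
    [0,0,-44.5],
  ],
  claw=0.045,
)

```text
clock: 14.0
eef_pos: [431.9, 148.4, 90.5]
tcp_rot: [3.142, -0.0, 0.837]
contact_force: [-0.2, -0.3, -0.3]
opening: 0.527
grasp_force: 0.0
```

Run:
```python
from h import *
s=r.sense();print(s['eef_pos'],s['tcp_rot'],s['qvel'].round(3),s['opening'])
im=r.grab_frame('wrist'); cv2.imwrite('pics/w6.png',im)
go(432.2,148.5,27,48)
```

```text
[431.92973469 148.37203762  90.53882815] [ 3.14151287e+00 -2.06212070e-04  8.37094130e-01] [-0.003 -0.005  0.003 -0.001  0.    -0.003] 0.5272970151524318
go (432.2, 148.5, 27, 48) d [0.0003, 0.0001, 0.0636] rot [0.0, -0.0, -0.0] rows 1.0
```

View pics/w6.png

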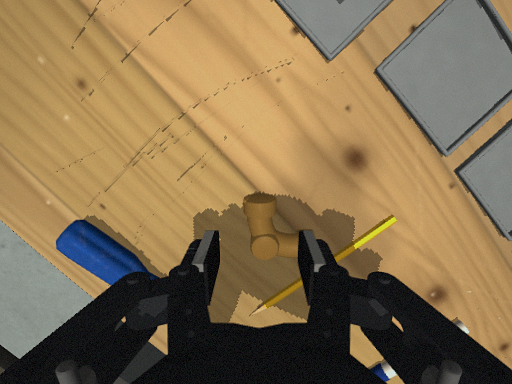

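The elbow leg is upright at column 260, aligned and midway between the fingers (218 and 300). I'll descend.

Request:
carry_out(
  delta_pos=[
    [0,0,0.03],
    [0,0,0.05],
    [0,0,0.0635],
    [0,0,0.0635],
    [0,0,0.0635],
  ],
  rot=[
    [0,0,0],
    [0,0,0],
    [0,0,0],
    [0,0,0],
    [0,0,0],
  ],
)

```text
clock: 14.68
eef_pos: [432.1, 148.3, 27.5]
tcp_rot: [3.141, -0.001, 0.838]
contact_force: [0.2, 1.3, -0.1]
opening: 0.527
grasp_force: 0.0
```

Request:
carry_out(
  delta_pos=[
    [0,0,0],
    [0,0,0],
    [0,0,0],
    [0,0,0],
  ],
  rot=[
    [0,0,0],
    [0,0,0],
    [0,0,0],
    [0,0,0],
  ],
  claw=0.01,
  grip_force=80,
)

```text
clock: 15.18
eef_pos: [432.3, 148.4, 27.9]
tcp_rot: [3.141, -0.001, 0.838]
contact_force: [-0.8, -0.4, 7.3]
opening: 0.257
grasp_force: 78.0
```

Run:
```python
from h import *
go(432.2,148.5,100,48)
go(629,38,100,3.6)
```

```text
go (432.2, 148.5, 100, 48) d [0.0001, -0.0001, -0.0721] rot [0.0, -0.1, 0.0] rows 1.2
go (629, 38, 100, 3.6) d [0.0496, 0.2201, -0.0719] rot [0.0, -0.1, 44.4] rows 4.2
```

Request:
carry_out(
  delta_pos=[
    [0,0,-0.04],
    [0,0,-0.072],
    [0.05,0.22,-0.072],
    [0.05,0.22,-0.072],
    [0.05,0.22,-0.072],
    [0.05,0.22,-0.072],
    [0.05,0.22,-0.072],
    [0.05,0.22,-0.072],
  ],
  rot=[
    [0,0,0],
    [0,0,0],
    [0,0,10.5],
    [0,0,21],
    [0,0,31.5],
    [0,0,42],
    [0,0,44.4],
    [0,0,44.4],
  ],
)

```text
clock: 16.18
eef_pos: [628.6, 37.9, 99.0]
tcp_rot: [-3.142, 0.0, 0.063]
contact_force: [-0.7, 0.1, -0.8]
opening: 0.251
grasp_force: 78.7
```

Request:
carry_out(
  delta_pos=[
    [0,0,0],
    [0,0,0],
  ],
  rot=[
    [0,0,0],
    [0,0,0],
  ],
)

```text
clock: 16.42
eef_pos: [628.3, 38.6, 99.2]
tcp_rot: [-3.142, 0.0, 0.064]
contact_force: [0.7, -0.6, -1.5]
opening: 0.254
grasp_force: 78.7
```

Run:
```python
from h import *
s=r.sense();print(s['eef_pos'],s['tcp_rot'],s['qvel'].round(3),s['opening'])
im=r.grab_frame('wrist'); cv2.imwrite('pics/w7.png',im)
go(629,38,29.7,3.6)
```

```text
[628.33987348  38.57609455  99.2127876 ] [-3.14158239e+00  1.73744488e-05  6.43578427e-02] [-0.    -0.001 -0.002  0.001 -0.     0.002] 0.2540194099413101
go (629, 38, 29.7, 3.6) d [0.0005, 0.0006, 0.0695] rot [-0.0, -0.0, 0.1] rows 1.1
```

View pics/w7.png

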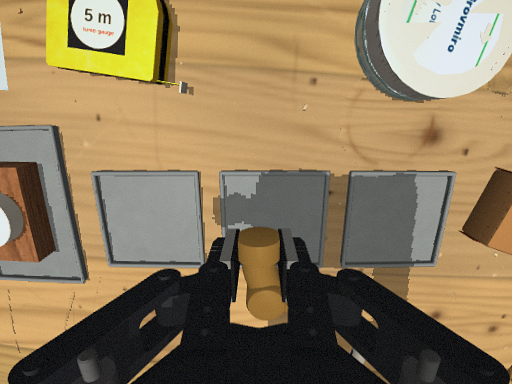

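Request:
carry_out(
  delta_pos=[
    [0.0005,0.003,0.03],
    [0.0005,0.003,0.05],
    [0.0005,0.003,0.06],
    [0.0005,0.003,0.069],
    [0.0005,0.003,0.069],
    [0.0005,0.003,0.069],
  ],
  rot=[
    [0,0,0],
    [0,0,0],
    [0,0,0],
    [0,0,0],
    [0,0,0],
    [0,0,0],
  ],
)

```text
clock: 17.23
eef_pos: [629.7, 35.4, 30.3]
tcp_rot: [-3.142, -0.001, 0.063]
contact_force: [-0.3, -0.6, -1.2]
opening: 0.256
grasp_force: 79.1
```

Request:
carry_out(
  delta_pos=[
    [0,0,0],
    [0,0,0],
    [0,0,0],
    [0,0,0],
  ],
  rot=[
    [0,0,0],
    [0,0,0],
    [0,0,0],
    [0,0,0],
  ],
  claw=0.032,
)

```text
clock: 17.73
eef_pos: [629.4, 35.3, 30.1]
tcp_rot: [-3.142, -0.0, 0.063]
contact_force: [-0.2, -0.6, 0.6]
opening: 0.374
grasp_force: 0.0
```

Request:
carry_out(
  delta_pos=[
    [0,0,-0.03],
    [0,0,-0.08],
    [0,0,-0.12],
    [0,0,-0.12],
  ],
  rot=[
    [0,0,0],
    [0,0,0],
    [0,0,0],
    [0,0,0],
  ],
)

```text
clock: 18.23
eef_pos: [631.6, 35.4, 153.7]
tcp_rot: [3.142, -0.006, 0.063]
contact_force: [1.5, 0.3, 0.4]
opening: 0.376
grasp_force: 0.0
```

Run:
```python
from h import *
go(449,12.5,150,3.6)
```

```text
go (449, 12.5, 150, 3.6) d [-0.1837, 0.0113, 0.0025] rot [0.0, -0.4, 0.0] rows 2.9
```

Request:
carry_out(
  delta_pos=[
    [-0.183,0.011,0],
    [-0.183,0.011,0],
    [-0.183,0.011,0],
    [-0.183,0.011,0],
    [-0.183,0.011,0],
    [-0.183,0.011,0],
    [-0.183,0.011,0],
  ],
  rot=[
    [0,0,0],
    [0,0,0],
    [0,0,0],
    [0,0,0],
    [0,0,0],
    [0,0,0],
    [0,0,0],
  ],
  claw=0.05,
)

```text
clock: 19.1
eef_pos: [448.3, 12.8, 149.8]
tcp_rot: [-3.142, -0.0, 0.063]
contact_force: [-0.1, 0.3, -0.3]
opening: 0.586
grasp_force: 0.0
```

Run:
```python
from h import *
s=r.sense();print(s['eef_pos'],s['tcp_rot'],s['qvel'].round(3),s['opening'])
look('chrome_nut',15,'w8.png'); look('brass_elbow',14);
```

```text
[448.33515612  12.82506476 149.84678311] [-3.14157214e+00 -1.10650584e-04  6.32904820e-02] [-0.001 -0.003  0.007  0.     0.001 -0.001] 0.5861062281445818
chrome_nut 0.61 [247. 171. 276. 205.] bbox mid [449.5   9.5] mean [449.5   9.7] rect (array([449.4,   9.6]), array([29. , 24.1]), 3.6)
chrome_nut 0.34 [325.   0. 430.  58.] bbox mid [595.5 -77.9] mean [594.9 -78. ] rect (array([594.3, -78.3]), array([43.4, 86.7]), 5.6)
brass_elbow 0.58 [238.   1. 301.  29.] bbox mid [599.3  13.8] mean [599.6  12.1] rect (array([598. ,  13.4]), array([19.8, 51.8]), 3.7)
```

View pics/w8.png

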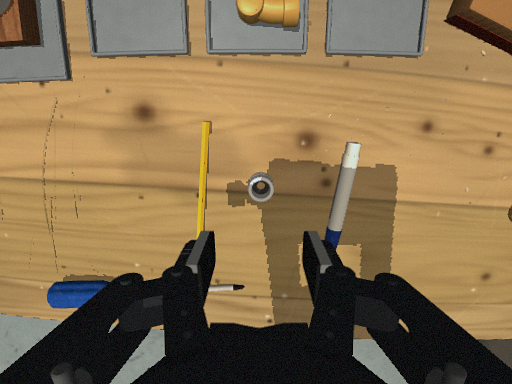

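Run:
```python
from h import *
go(449.5,11.5,25,3.6)
```

```text
go (449.5, 11.5, 25, 3.6) d [0.0017, 0.0014, 0.1249] rot [-0.0, 0.0, 0.0] rows 2.0
```

Request:
carry_out(
  delta_pos=[
    [0.0015,0.0015,0.05],
    [0.0015,0.0015,0.09],
    [0.0015,0.0015,0.11],
    [0.0015,0.0015,0.125],
    [0.0015,0.0015,0.125],
    [0.0015,0.0015,0.125],
  ],
  rot=[
    [0,0,0],
    [0,0,0],
    [0,0,0],
    [0,0,0],
    [0,0,0],
    [0,0,0],
  ],
)

```text
clock: 20.05
eef_pos: [449.6, 11.3, 25.6]
tcp_rot: [3.142, -0.001, 0.063]
contact_force: [-0.6, -0.5, 0.3]
opening: 0.582
grasp_force: 0.0
```

Request:
carry_out(
  delta_pos=[
    [0,0,0],
    [0,0,0],
    [0,0,0],
    [0,0,0],
  ],
  rot=[
    [0,0,0],
    [0,0,0],
    [0,0,0],
    [0,0,0],
  ],
  claw=0.01,
  grip_force=50,
)

```text
clock: 20.55
eef_pos: [449.6, 11.3, 25.9]
tcp_rot: [3.142, -0.002, 0.063]
contact_force: [-0.8, 0.1, 7.6]
opening: 0.268
grasp_force: 48.6
```

Run:
```python
from h import *
print(r.sense()['eef_pos'],r.sense()['opening'])
go(606,130.5,80,3.6)
go(606,130.5,28,3.6)
```

```text
[449.62604936  11.33218251  25.91157301] 0.2680188678700988
go (606, 130.5, 80, 3.6) d [0.1637, -0.1091, -0.0538] rot [0.0, -0.1, 0.0] rows 3.3
go (606, 130.5, 28, 3.6) d [0.1636, -0.1091, -0.0018] rot [0.0, -0.1, 0.0] rows 3.1
```

Request:
carry_out(
  delta_pos=[
    [0,0,-0.055],
    [0.163,-0.109,-0.06],
    [0.163,-0.109,-0.06],
    [0.163,-0.109,-0.06],
    [0.163,-0.109,-0.06],
    [0.163,-0.109,-0.06],
    [0.163,-0.109,-0.03],
    [0.163,-0.109,-0.015],
  ],
  rot=[
    [0,0,0],
    [0,0,0],
    [0,0,0],
    [0,0,0],
    [0,0,0],
    [0,0,0],
    [0,0,0],
    [0,0,0],
  ],
)

```text
clock: 21.55
eef_pos: [602.6, 129.2, 38.8]
tcp_rot: [3.141, 0.003, 0.062]
contact_force: [0.8, 0.2, 0.3]
opening: 0.269
grasp_force: 49.6
```

Request:
carry_out(
  delta_pos=[
    [0,0,0.012],
    [0,0,0.012],
    [0,0,0.012],
  ],
  rot=[
    [0,0,0],
    [0,0,0],
    [0,0,0],
  ],
)

```text
clock: 21.92
eef_pos: [604.8, 130.1, 28.2]
tcp_rot: [-3.142, -0.0, 0.063]
contact_force: [-1.1, -0.4, -0.6]
opening: 0.271
grasp_force: 50.9
```

Run:
```python
from h import *
print(r.sense()['contact_force'])
go(606,130.5,28.3,3.6)
```

```text
[-1.05967182 -0.40223512 -0.61600129]
go (606, 130.5, 28.3, 3.6) d [0.0012, -0.0003, -0.0001] rot [-0.0, -0.0, 0.0] rows 0.0
```

Release, go up, and travel to the brass nut.

Request:
carry_out(
  delta_pos=[
    [0,0,0],
    [0,0,0],
    [0,0,0],
    [0,0,-0.03],
    [0,0,-0.08],
    [0,0,-0.12],
    [0,0,-0.12],
  ],
  rot=[
    [0,0,0],
    [0,0,0],
    [0,0,0],
    [0,0,0],
    [0,0,0],
    [0,0,0],
    [0,0,0],
  ],
  claw=0.04,
)

```text
clock: 22.8
eef_pos: [607.0, 130.9, 151.6]
tcp_rot: [-3.141, -0.006, 0.063]
contact_force: [-0.5, 0.2, -0.6]
opening: 0.468
grasp_force: 0.0
```

Run:
```python
from h import *
go(438,-275,150,3.6)
```

```text
go (438, -275, 150, 3.6) d [-0.1943, 0.3944, -0.0] rot [-0.1, -0.4, 0.0] rows 7.0
```

Request:
carry_out(
  delta_pos=[
    [-0.194,0.394,0],
    [-0.194,0.394,0],
    [-0.194,0.394,0],
    [-0.194,0.394,0],
    [-0.194,0.394,0],
    [-0.194,0.394,0],
    [-0.194,0.394,0],
    [-0.194,0.394,0],
  ],
  rot=[
    [0,0,0],
    [0,0,0],
    [0,0,0],
    [0,0,0],
    [0,0,0],
    [0,0,0],
    [0,0,0],
    [0,0,0],
  ],
  claw=0.055,
)

```text
clock: 23.8
eef_pos: [434.0, -278.1, 147.1]
tcp_rot: [-3.141, 0.001, 0.058]
contact_force: [-0.1, 0.2, -0.1]
opening: 0.644
grasp_force: 0.0
```

Request:
carry_out(
  delta_pos=[
    [0,0,0],
    [0,0,0],
  ],
  rot=[
    [0,0,0],
    [0,0,0],
  ],
)

```text
clock: 24.05
eef_pos: [436.4, -273.8, 147.6]
tcp_rot: [-3.141, 0.001, 0.065]
contact_force: [-0.4, -0.3, -0.9]
opening: 0.647
grasp_force: 0.0
```

Run:
```python
from h import *
s=r.sense();print(s['eef_pos'],s['tcp_rot'],s['qvel'].round(3),s['opening'])
look('brass_nut',10); 
im=r.grab_frame('top'); cv2.imwrite('pics/top2.png',cv2.resize(im[155:220,155:315],None,fx=5,fy=5,interpolation=cv2.INTER_CUBIC))
for t,z in (('brass_elbow',14),('hardwood_block',24),('ptfe_tape',38),('chrome_nut',23)):
  for d in r.cut_out(t,'top')[:2]:
    ys,xs=np.where(d['mask']); q=back('top',np.c_[xs,ys],z);print(t,round(d['p'],2),rect(q))
```

```text
[ 436.37708906 -273.77206504  147.56526437] [-3.14087568e+00  6.02271001e-04  6.46816886e-02] [ 0.008 -0.003 -0.004 -0.     0.002 -0.002] 0.6467966645774273
brass_nut 0.79 [248. 170. 281. 205.] bbox mid [ 436.7 -280.3] mean [ 436.7 -280.1] rect (array([ 436.7, -280.3]), array([33.4, 29.2]), 3.7)
brass_elbow 0.62 (array([614.3,  20.5]), array([53.9, 48. ]), 89.2)
hardwood_block 0.56 (array([608.9, 248.7]), array([83.8, 50.1]), 4.5)
ptfe_tape 0.73 (array([607.6, 247.8]), array([38.4, 38.3]), 0.2)
chrome_nut 0.56 (array([602.9, 131.7]), array([23.2, 23. ]), 44.4)
```

View pics/top2.png

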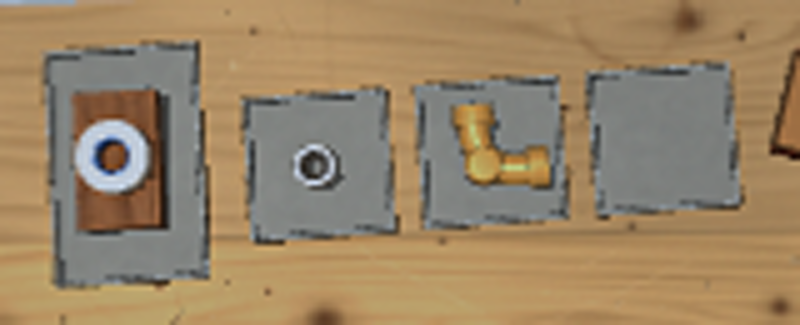

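Run:
```python
from h import *
go(437,-278,23,3.6)
```

```text
go (437, -278, 23, 3.6) d [0.0004, 0.0034, 0.125] rot [-0.0, -0.0, 0.1] rows 2.0
```

Request:
carry_out(
  delta_pos=[
    [0.0005,0.0035,0.05],
    [0.0005,0.0035,0.09],
    [0.0005,0.0035,0.11],
    [0.0005,0.0035,0.124],
    [0.0005,0.0035,0.124],
    [0.0005,0.0035,0.124],
  ],
  rot=[
    [0,0,0],
    [0,0,0],
    [0,0,0],
    [0,0,0],
    [0,0,0],
    [0,0,0],
  ],
)

```text
clock: 25.15
eef_pos: [437.4, -278.8, 24.8]
tcp_rot: [3.141, -0.001, 0.063]
contact_force: [0.8, -0.8, -0.4]
opening: 0.645
grasp_force: 0.0
```

Request:
carry_out(
  delta_pos=[
    [0,0,0],
    [0,0,0],
    [0,0,0],
    [0,0,0],
  ],
  rot=[
    [0,0,0],
    [0,0,0],
    [0,0,0],
    [0,0,0],
  ],
  claw=0.015,
)

```text
clock: 25.65
eef_pos: [437.3, -278.9, 25.1]
tcp_rot: [3.141, -0.001, 0.063]
contact_force: [-0.7, 1.1, 7.5]
opening: 0.309
grasp_force: 48.9
```

Run:
```python
from h import *
print(r.sense()['eef_pos'],r.sense()['opening'])
go(618.5,-78,80,3.6)
```

```text
[ 437.32445889 -278.86688238   25.08816554] 0.30870806922481886
go (618.5, -78, 80, 3.6) d [0.1935, -0.189, -0.0548] rot [0.0, -0.1, 0.0] rows 4.4
```

Request:
carry_out(
  delta_pos=[
    [0,0,-0.055],
    [0.193,-0.189,-0.075],
    [0.193,-0.189,-0.075],
    [0.193,-0.189,-0.075],
    [0.193,-0.189,-0.075],
    [0.193,-0.189,-0.075],
    [0.193,-0.189,-0.06],
    [0.193,-0.189,-0.03],
  ],
  rot=[
    [0,0,0],
    [0,0,0],
    [0,0,0],
    [0,0,0],
    [0,0,0],
    [0,0,0],
    [0,0,0],
    [0,0,0],
  ],
)

```text
clock: 26.65
eef_pos: [617.0, -78.7, 53.7]
tcp_rot: [3.141, -0.001, 0.063]
contact_force: [-0.5, 0.3, -1.1]
opening: 0.309
grasp_force: 49.8
```

Request:
carry_out(
  delta_pos=[
    [0,0,0],
    [0,0,0],
  ],
  rot=[
    [0,0,0],
    [0,0,0],
  ],
)

```text
clock: 26.9
eef_pos: [616.8, -78.8, 54.1]
tcp_rot: [-3.142, 0.001, 0.062]
contact_force: [-0.2, -0.3, 0.4]
opening: 0.308
grasp_force: 49.8
```

Run:
```python
from h import *
print(r.sense()['eef_pos'],r.sense()['opening'])
go(618.5,-78,27.5,3.6)
```

```text
[616.8320173  -78.75394962  54.12490074] 0.3082894309777372
go (618.5, -78, 27.5, 3.6) d [0.0017, -0.0006, 0.0266] rot [-0.0, 0.0, -0.1] rows 0.4
```

Request:
carry_out(
  delta_pos=[
    [0.0015,-0.0005,0.013],
    [0.0015,-0.0005,0.0265],
    [0.0015,-0.0005,0.0265],
    [0.0015,-0.0005,0.0265],
  ],
  rot=[
    [0,0,0],
    [0,0,0],
    [0,0,0],
    [0,0,0],
  ],
)

```text
clock: 27.4
eef_pos: [619.0, -77.2, 27.1]
tcp_rot: [3.142, -0.0, 0.063]
contact_force: [-0.5, -0.2, -0.6]
opening: 0.309
grasp_force: 50.7
```

Request:
carry_out(
  delta_pos=[
    [0,0,0],
    [0,0,0],
    [0,0,0],
    [0,0,-0.03],
    [0,0,-0.08],
    [0,0,-0.12],
    [-0.06,0,-0.15],
    [-0.12,0,-0.15],
  ],
  rot=[
    [0,0,0],
    [0,0,0],
    [0,0,0],
    [0,0,0],
    [0,0,0],
    [0,0,0],
    [0,0,0],
    [0,0,0],
  ],
  claw=0.045,
)

```text
clock: 28.4
eef_pos: [501.2, -84.8, 179.5]
tcp_rot: [3.14, -0.004, 0.064]
contact_force: [-1.0, -0.3, 0.2]
opening: 0.526
grasp_force: 0.0
```

Request:
carry_out(
  delta_pos=[
    [-0.06,0,0],
    [-0.12,0,0],
    [-0.15,0,0],
    [-0.15,0,0],
    [-0.15,0,0],
  ],
  rot=[
    [0,0,0],
    [0,0,0],
    [0,0,0],
    [0,0,0],
    [0,0,0],
  ],
)

```text
clock: 29.02
eef_pos: [352.2, -94.3, 177.9]
tcp_rot: [3.141, -0.002, 0.063]
contact_force: [-0.2, -0.5, -0.2]
opening: 0.525
grasp_force: 0.0
```

Run:
```python
from h import *
s=r.sense();print(s['eef_pos'],s['qvel'].round(3),s['opening'])
im=r.grab_frame('top'); cv2.imwrite('pics/top3.png',cv2.resize(im[110:220,155:315],None,fx=5,fy=5,interpolation=cv2.INTER_CUBIC))
for t,z in (('brass_elbow',14),('brass_nut',14),('hardwood_block',24),('ptfe_tape',38),('chrome_nut',23),('grease_pot',44)):
  for d in r.cut_out(t,'top')[:2]:
    ys,xs=np.where(d['mask']); q=back('top',np.c_[xs,ys],z);print(t,round(d['p'],2),rect(q))
```

```text
[352.22348496 -94.29763716 177.91325507] [ 0.004  0.017 -0.012  0.001  0.001 -0.002] 0.5249163407443965
brass_elbow 0.71 (array([611.4,  25.4]), array([68.3, 36.7]), 49.8)
brass_nut 0.64 (array([619.1, -73.9]), array([19. , 23.5]), 44.2)
hardwood_block 0.57 (array([607.8, 249. ]), array([83.6, 53.7]), 0.4)
ptfe_tape 0.73 (array([609.8, 248.6]), array([42. , 39.3]), 44.8)
chrome_nut 0.38 (array([603.5, 132. ]), array([13.4, 13.2]), 26.1)
grease_pot 0.96 (array([758.8, -64.2]), array([88.7, 96.3]), 89.1)
```

View pics/top3.png

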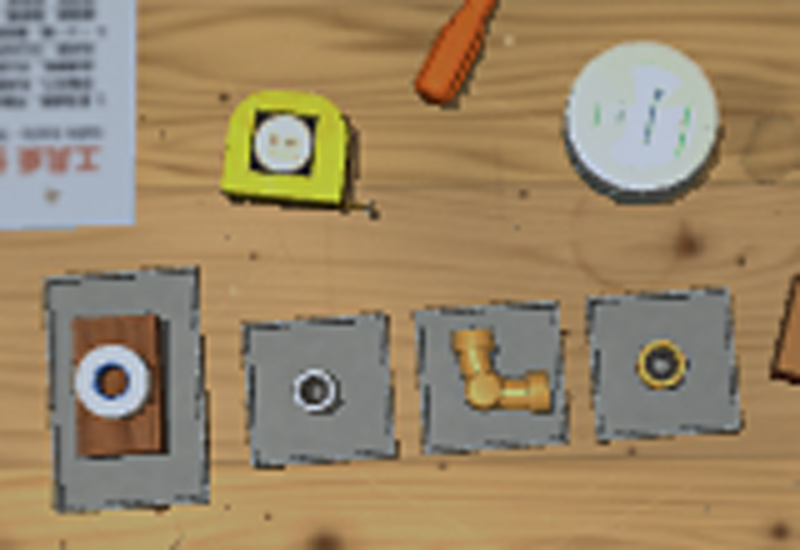

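The final top view shows every part in its tray: tape on the block at (112,380), chrome nut at (317,390), elbow at (501,370), brass nut at (662,364). The pot at (642,115) hasn't moved, so I'll hand the job in.

```bash
python3 -c "
from rig import r
print(r.sign_off())"
```

```text
the job is handed in; nothing more can be done
None
```

The job is handed in at about 29 s: in the last top view all five parts sit flat in their places and the pot is where it was. The elbow is furthest off, roughly 7 mm from its tray's centre by the top camera (about 10 mm by the wrist camera), against the 15 mm allowed; the sign-off returned no verdict.

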